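# Snap the new driver board into the conveyor control box and shut the lid

### The arm

A 6-joint arm with a two-finger parallel gripper is mounted at the origin on the work surface. World frame = base frame: x ahead of the robot, y to its left, z up, the work surface at z = 0. Lengths are in m, angles in rad, forces in N, time in s.
With the tool pointing down it reaches from about 0.3 to 0.775 m from the base axis. Payload 14.6 kg.
Tool frame: the origin (TCP) lies at the very end of the fingers, on their centre line; the grasp point (between the pads) lies 19 mm behind it; x points along the fingers, y is the direction in which the jaws open and shut, and the axes are right-handed (so a half turn about x gives the same grasp; the last joint's range is limited). The gripper opens to 94 mm and grips with 3 to 60 N. Pads are 16 mm wide; open, the fingers measure 119 mm over their backs; the gripper's body (75 mm by 177 mm) begins 78 mm behind the grasp point.
Start: joints at [1.123, 0.3, 1.521, -0, 1.321, -0.067], TCP at [0.204, 0.511, 0.205] pointing down, gripper open.
Joint ranges: [-3.03, 3.03], [-0.79, 2.21], [0.23, 2.52], [-1.04, 4.18], [0, 3.07], [-2.55, 2.55]. Speed limits (rad/s): [2.22, 2.22, 2.57, 3.14, 3.14, 3.14].

### API

Orientations are given as a rotation vector (axis times angle).
In Python, from plant import manip gives the robot as it stands.
- The arm moves only by the shell command python3 -m creep 'ROWS' [FORCE]. ROWS is JSON, a list that holds one entry, the list of rows, each a list of 5 numbers: the closure, from -1 (fully open) to 1 (shut), then the shift along the tool's x, y, z in cm, then the turn about the tool's x in degrees. In form: [[[jaw, tx, ty, tz, yaw], ...]]. A call has 1 to 10 rows; each row shifts and turns the commanded pose from where the row before left it, along the tool's axes as they then stand; what a row does not reach is not made up. A row lasts 1/12 s, in which the tool goes at most 41.7 mm and 7.16 degrees, less where a joint would pass 70% of its speed; a pose out of reach is approached as far as the arm can. A call is refused whole if a number of a shift passes 4.17 or a number of a turn 7.16, either way. A call with a gripper value outside its range is refused whole. The fingers move at their own pace and stop on an object; FORCE is the grip in N (left out, the last holds). Time passes only in rows, so rows that do not move let the fingers close. It gives the time, the measured TCP pose, the force and the opening at its end, in the units of the state.
- manip.get_obs(): the state, without advancing time (a new reading comes with each control period).
- manip.snapshot(name): name is "scene" or "top"; returns a dict with "image" (420x560x3 uint8, blue, green, red), "intrinsics" (3x3 intrinsics, pixels), "R" (3x3) and "t" (3): a world point X has camera coordinates R X + t. Camera axes: x right, y down, z forward; pixel columns grow to the right and rows downward; lengths in m; the calibration is good to about 2 mm. A picture is of the moment at which its call begins. There is no depth.
- manip.sign_off(): hands the job in, once; it reports no verdict.
The state is a dict: "clock": time; "joint_pos": joint angles; "qvel": joint speeds; "tau": joint torques, N m; "tool_pos": TCP position; "orientation": TCP orientation; "wrist_force": force on the tool from outside, world axes, zero at the start; "ft_torque": the same for the moment, N m; "opening": finger opening in m.
Only numpy, scipy, OpenCV 4.12 (cv2) and the standard library are available. Lean on these libraries where they do the work, as an engineer would, in place of code of your own. Each camera call takes 0.05 s, during which the arm holds its last target.

### The job

Fit the new driver board onto the four white snap supports in the conveyor's open control box, its green screw terminals at the cable-gland end: set it on the posts without dropping it, then press it down until all four have clicked through and every corner is fully home. Then swing the lid shut, leaving the other things on the bench where they are.

Things in the scene. Friction and masses are not known exactly. Their poses are not given: they have to be found in the camera images.
- box: The conveyor's control box, fixed: a grey open-topped plastic case 230 mm (its x) by 190 mm (its y) by 75 mm high, walls and floor 4 mm, with three black cable glands standing out 23 mm from its +x end wall. Origin: centre of its underside, on the bench. Four white snap-in board supports stand inside at x = +-75, y = +-45 mm. Its yaw is within 0.2 rad of the world's.
- board: The new driver board, loose, about 0.3 kg: green, 170 mm (its x) by 110 mm (its y), 3 mm thick, a 10 mm brass-ringed hole in each corner at x = +-75, y = +-45 mm. Origin: centre of its underside, z up. Green screw terminals (12 mm high) along its +x edge. Nothing stands on it where |y| is over 30 mm: press a corner there beside its hole, e.g. at x = +-50, y = +-43 mm, clear of the post's tip.
- heatsink (a point): Top centre of the board's finned aluminium heat sink, 39 mm above the board's underside: 70 mm long along the board's x, 34 mm wide along y, 36 mm high, at the board's centre and centre of mass; lift the board by it, across the 34 mm. Next to its ends stand low parts (up to 18 mm high, |y| under 28 mm); beside its long faces the board is bare.
- foam: Dark grey foam sheet, fixed, 230 x 160 x 10 mm, on which the board lies at the start; origin at the centre of its underside.
- lid (a joint): Angle of the box's lid (rad): 0 shut; at the start 1.8 to 1.97, standing open and leaning a little outwards. A stiff hinge: it stays wherever it is left; 2 to 4 N at the free edge swings it, all the way down. The lid is a flat grey frame with a clear window, 230 x 198 x 4 mm, 0.3 kg, hinged along the top of the box's +y wall.
- lid_hinge (a point): Middle of the lid's hinge line: on the box's top rim, 95 mm to +y of the box centre, 75.5 mm above the bench. The hinge line runs along the box's x.
- lid_edge (a point): Middle of the lid's free edge, on the outer face (the face that is on top when shut), 198 mm from the hinge. Shut, it overhangs the -y wall by 8 mm, its top 79.5 mm above the bench.
- tray: Red tray of felt markers, 130 x 190 x 45 mm; bystander, to be left alone.
- carton: Two yellow marker cartons, one on the other, 100 x 150 x 49 mm; bystander.
- screwdriver: Orange-handled screwdriver, 200 mm long; bystander.
- meter: Grey-blue hand multimeter, 150 x 78 x 45 mm; bystander.
- post0 (a point): Seat of the board support at the box's +x +y corner: centre of its 16 mm round shoulder, 22 mm above the bench (axes as the box). A pointed post rises 21 mm above it. Two spring barbs, 14 mm across, let the board pass down, then spring out over it. Laid on the posts, the board's underside rests about 10 mm above the seats.
- hole0 (a point): Centre of the board's +x +y mounting hole, at the board's underside (axes as the board); it belongs on post0.
- post1 (a point): Seat of the board support at the box's +x -y corner: centre of its 16 mm round shoulder, 22 mm above the bench (axes as the box). A pointed post rises 21 mm above it. About 8 to 13 N beside a corner pushes it past the barbs with a click (the last two posts click together, at up to 20 N); its underside then lies on the seat, its top 25 mm above the bench, and cannot lift off.
- hole1 (a point): Centre of the board's +x -y mounting hole, at the board's underside (axes as the board); it belongs on post1.
- post2 (a point): Seat of the board support at the box's -x +y corner: centre of its 16 mm round shoulder, 22 mm above the bench (axes as the box). A pointed post rises 21 mm above it. Like post0 and post1.
- hole2 (a point): Centre of the board's -x +y mounting hole, at the board's underside (axes as the board); it belongs on post2.
- post3 (a point): Seat of the board support at the box's -x -y corner: centre of its 16 mm round shoulder, 22 mm above the bench (axes as the box). A pointed post rises 21 mm above it. Like post0 and post1.
- hole3 (a point): Centre of the board's -x -y mounting hole, at the board's underside (axes as the board); it belongs on post3.
There are look-alikes about, which are no part of the job. Leave any purple look-alike of the board alone.

How it is judged:
On the way, in this order (a step that is already met when the one before it is completed fails the run):
1. the board is clicked down onto all four posts, each hole over its own post, terminals at the gland end (horizontal distance between hole0 and post0 below 0.004 m and z of hole0 in the frame of post0 below 0.0015 m and horizontal distance between hole1 and post1 below 0.004 m and z of hole1 in the frame of post1 below 0.0015 m and horizontal distance between hole2 and post2 below 0.004 m and z of hole2 in the frame of post2 below 0.0015 m and horizontal distance between hole3 and post3 below 0.004 m and z of hole3 in the frame of post3 below 0.0015 m), for 0.2 s.
2. the lid is shut (value of joint lid below 0.05 rad), for 0.2 s.
At the end, for the whole second after the job is handed in: Each of the board's four holes lies within 4 mm sideways of its own post and its underside within 1.5 mm of that post's seat (past the barbs), the board at rest, and the lid is shut (within 0.05 rad) (all of step 1 and value of joint lid below 0.05 rad and linear speed of board below 0.02 m/s); the robot touches nothing.
It fails at once if the board is dropped or flung into the box (moves faster than 0.5 m/s inside it) (horizontal distance between board and box below 0.05 m and z of board in the frame of box below 0.07 m and linear speed of board above 0.5 m/s).
It fails at once if the tray is pushed away (more than 30 mm) (distance of tray from where it was at the start of the episode above 0.03 m).
It fails at once if the carton is pushed away (more than 30 mm) (distance of carton from where it was at the start of the episode above 0.03 m).
It fails at once if the screwdriver is pushed away (more than 30 mm) (distance of screwdriver from where it was at the start of the episode above 0.03 m).
It fails at once if the meter is pushed away (more than 30 mm) (distance of meter from where it was at the start of the episode above 0.03 m).
It also fails if it takes over 67 s, if anything falls off the work surface, if the arm or the gripper's body presses on something with over 40 N, if the wrist force passes 120 N, or if a joint passes its speed limit or range.

## Working session

There is one attempt and no reset: what is moved stays moved. The work goes in short steps, Python scripts to look and compute and a shell command to move; the robot and the scene stay as the last step left them, time stands still between calls to the robot, and variables do not carry over. Pictures are saved under pics/ and viewed, and the job is handed in when it is done.

```bash
mkdir -p pics; ls
python3 - <<'E'
from plant import manip
import cv2
o=manip.get_obs()
print(o)
for n in("scene","top"):
    s=manip.snapshot(n); cv2.imwrite(f"pics/{n}0.png",s["image"]); print(n,s["intrinsics"],s["R"],s["t"])
E
```

```text
pics
{'clock': 0.0, 'joint_pos': array([ 1.12339502e+00,  3.00435158e-01,  1.52160873e+00, -2.25739967e-05,
        1.32068522e+00, -6.65855091e-02]), 'qvel': array([-5.14096988e-04,  1.03118778e-03,  4.83646840e-04, -4.37255924e-04,
       -3.27324800e-05, -5.49121876e-05]), 'tau': array([-3.84825780e-04, -5.31809235e+01, -3.52741134e+01,  7.08858669e-02,
        2.44285382e-02, -1.56794345e-04]), 'tool_pos': array([0.20430637, 0.5103541 , 0.20489435]), 'orientation': array([ 0.29789954,  1.5503388 , -0.29964346]), 'wrist_force': array([0.08146074, 0.04162801, 0.3130078 ]), 'ft_torque': array([ 0.01518038,  0.05207803, -0.0407938 ]), 'opening': 0.09421435649776583}
scene [[405.42237093   0.         283.16390839]
 [  0.         405.42237093 209.80081621]
 [  0.           0.           1.        ]] [[ 0.33721643  0.94140249 -0.00681476]
 [ 0.73047446 -0.26621335 -0.62891773]
 [-0.59387889  0.20710338 -0.77744199]] [-0.0834615  -0.35318202  1.4397349 ]
top [[383.21282614   0.         277.67863238]
 [  0.         383.21282614 209.72191816]
 [  0.           0.           1.        ]] [[ 0.00974512 -0.9999376  -0.00546205]
 [-0.98661567 -0.00872585 -0.16282929]
 [ 0.16277147  0.00697574 -0.98663914]] [-0.10211725  0.54439273  0.91326783]
```

View pics/scene0.png

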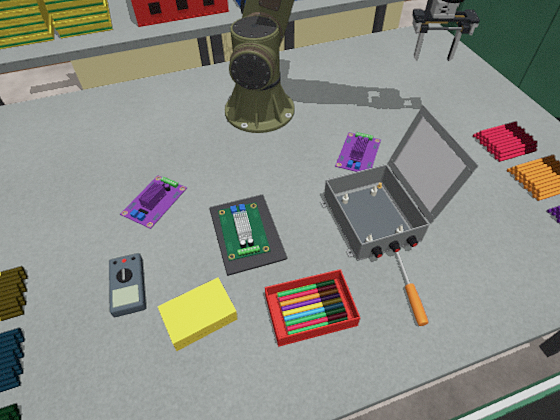

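View pics/top0.png

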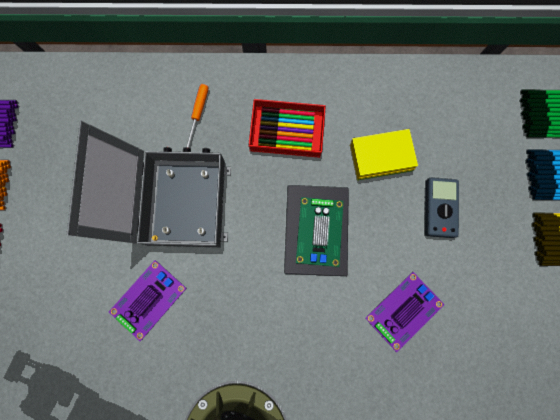

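The green board on the foam is at top-view pixels (320,230). The purple look-alikes are at (148,300) and (405,311). Only the green one fits, because it is green and lies on the foam. I'll enlarge crops of it and the box to confirm.

```bash
cat > h.py <<'E'
import numpy as np, cv2
from plant import manip
from scipy.spatial.transform import Rotation as Ro
def ray(s,u,v,z):
    R,t,K=s["R"],s["t"],s["intrinsics"]
    c=-R.T@t; d=R.T@np.linalg.solve(K,[u,v,1.]); return c+d*(z-c[2])/d[2]
def proj(s,X):
    p=s["intrinsics"]@(s["R"]@np.asarray(X,float)+s["t"]); return p[:2]/p[2]
E
python3 - <<'E'
from h import *
a=cv2.imread("pics/top0.png")
c=cv2.resize(a[180:280,270:370],None,fx=6,fy=6,interpolation=cv2.INTER_CUBIC);cv2.imwrite("pics/b1.png",c)
c=cv2.resize(a[140:255,130:240],None,fx=5,fy=5,interpolation=cv2.INTER_CUBIC);cv2.imwrite("pics/x1.png",c)
a=cv2.imread("pics/scene0.png")
c=cv2.resize(a[100:270,310:480],None,fx=3.5,fy=3.5,interpolation=cv2.INTER_CUBIC);cv2.imwrite("pics/x2.png",c)
E
```

```text
(no output)
```

View pics/b1.png

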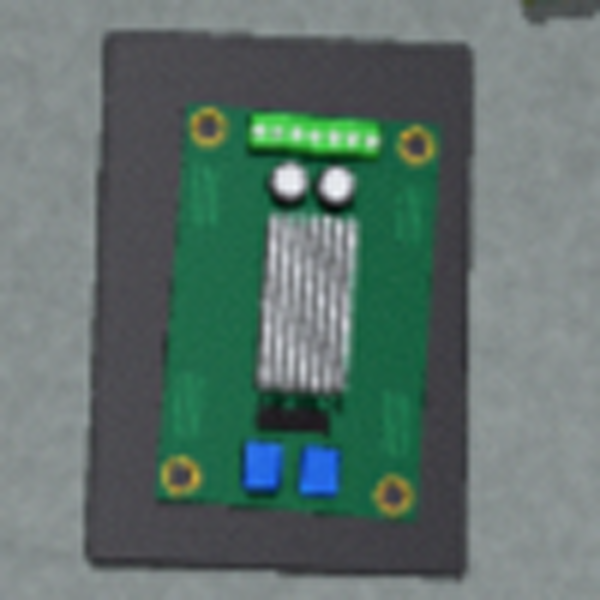

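View pics/x1.png

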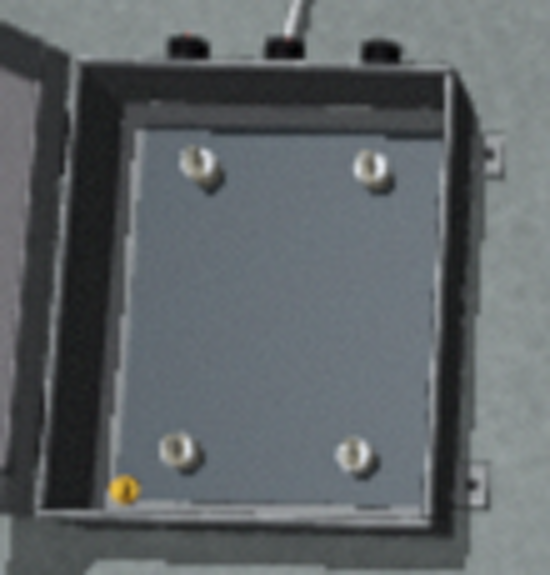

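View pics/x2.png

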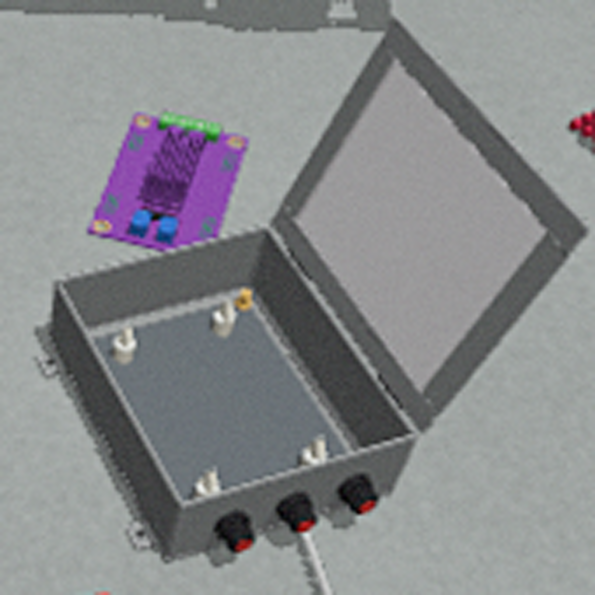

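The crop confirms it: a green board with brass-ringed holes at b1 crop (207,126), (416,145), (180,475) and (394,494), terminals towards +x. The box glands also face +x. Next I measure the holes, the posts and the box rim.

Run:
```python
from h import *
s=manip.snapshot("top"); a=s["image"]; q=manip.snapshot("scene"); b=q["image"]
for n,c in(("top",s),("scene",q)): print(n,"cam",-c["R"].T@c["t"])
# rings by colour in the board
hsv=cv2.cvtColor(a,cv2.COLOR_BGR2HSV)
m=cv2.inRange(hsv,(12,90,90),(32,255,255)); m[:180]=0;m[280:]=0;m[:,:270]=0;m[:,370:]=0
n,l,st,ce=cv2.connectedComponentsWithStats(cv2.dilate(m,np.ones((2,2))))
for i in range(1,n):
    if st[i,4]>4: print("ring",ce[i],st[i,4])
P=[((x+.5)/6-.5+270,(y+.5)/6-.5+180) for x,y in[(207,126),(416,145),(180,475),(394,494)]]
W=np.array([ray(s,u,v,0.013)[:2] for u,v in P]);print("holes",W.round(4))
c=W.mean(0);d=(W[0]-W[2]+W[1]-W[3])/2;print("board c",c,"yaw",np.arctan2(d[1],d[0]),"L",np.linalg.norm(d),np.linalg.norm((W[0]-W[1]+W[2]-W[3])/2))
R=[((x+.5)/5-.5+130,(y+.5)/5-.5+140) for x,y in[(75,62),(450,68),(40,514),(432,524)]]
V=np.array([ray(s,u,v,0.075)[:2] for u,v in R]);print("rim",V.round(4))
c=V.mean(0);d=(V[0]-V[2]+V[1]-V[3])/2;e=(V[0]-V[1]+V[2]-V[3])/2;print("box c",c,"yaw",np.arctan2(d[1],d[0]),np.arctan2(-e[0],e[1]),np.linalg.norm(d),np.linalg.norm(e))
# white blobs
for nm,im,cam,(x0,y0,x1,y1) in(("top",a,s,(150,155,220,245)),("scene",b,q,(325,170,430,250))):
    g=im.min(2).copy(); mk=np.zeros_like(g); mk[y0:y1,x0:x1]=(g[y0:y1,x0:x1]>135)*255
    n,l,st,ce=cv2.connectedComponentsWithStats(mk)
    for i in range(1,n):
        if st[i,4]>5: print(nm,"white",ce[i].round(2),st[i],ray(cam,*ce[i],0.024 if nm=="top" else .03).round(4))
for y0,x0,y1,x1,f,n in((160,155,245,220,9,"p_top"),):
    cv2.imwrite(f"pics/{n}.png",cv2.resize(a[y0:y1,x0:x1],None,fx=7,fy=7,interpolation=cv2.INTER_NEAREST))
cv2.imwrite("pics/p_sc.png",cv2.resize(b[175:245,335:420],None,fx=8,fy=8,interpolation=cv2.INTER_NEAREST))
```

```text
top cam [ 0.38944759 -0.10373131  0.9891511 ]
scene cam [ 1.14116321 -0.31362487  0.89661916]
ring [304.51428571 201.05714286] 35
ring [339.40625 204.1875 ] 32
ring [300.02941176 259.38235294] 34
ring [335.57575758 262.75757576] 33
holes [[ 0.5751 -0.165 ]
 [ 0.5675 -0.255 ]
 [ 0.4254 -0.1534]
 [ 0.4183 -0.2434]]
board c [ 0.49658249 -0.20421211] yaw -0.0776379383471626 L 0.14991935733840406 0.09029331203987595
rim [[0.6827 0.2348]
 [0.6811 0.0482]
 [0.4582 0.2366]
 [0.4552 0.049 ]]
box c [0.56926895 0.14212227] yaw -0.005907487911268516 -0.012354030244363772 0.22519979223892203 0.18712326892936818
top white [166.67 172.22] [166 170   3   5   9] [0.6449 0.1925 0.024 ]
top white [171.   171.91] [170 170   3   5  11] [0.6458 0.1813 0.024 ]
top white [203.48 172.91] [201 170   7   6  23] [0.6438 0.0967 0.024 ]
top white [218. 178.] [218 174   1   9   9] [0.6306 0.0585 0.024 ]
top white [217.  197.5] [217 193   1  10  10] [0.5791 0.0592 0.024 ]
top white [216.  215.5] [216 212   1   8   8] [0.5324 0.0601 0.024 ]
top white [167.   228.78] [166 227   3   5   9] [0.4972 0.1833 0.024 ]
top w
[... 365 characters left out ...]
 [207 242   7   3  12] [0.4629 0.0713 0.024 ]
scene white [336.26 173.42] [325 170  31  11 202] [0.4026 0.1117 0.03  ]
scene white [419.28 183.42] [400 170  30  41 640] [0.5216 0.3204 0.03  ]
scene white [407.25 193.43] [397 179  21  29  44] [0.5434 0.2678 0.03  ]
scene white [370.07 210.68] [334 183  85  62 414] [0.5636 0.1399 0.03  ]
scene white [331.  188.5] [329 185   5   8   8] [0.4522 0.0727 0.03  ]
scene white [387.   194.17] [382 187  11  15  29] [0.5263 0.2127 0.03  ]
scene white [332.54 234.29] [325 207  25  43 549] [0.6011 0.0109 0.03  ]
scene white [423.98 239.92] [412 217  18  33 212] [0.6982 0.2256 0.03  ]
scene white [402.29 248.57] [401 248   4   2   7] [0.7025 0.1594 0.03  ]
```

View pics/p_top.png

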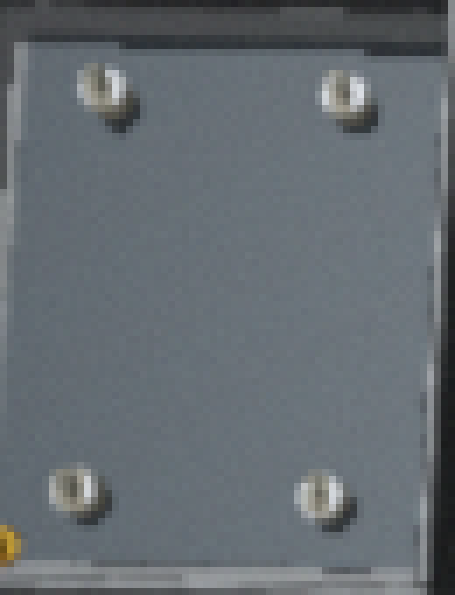

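View pics/p_sc.png

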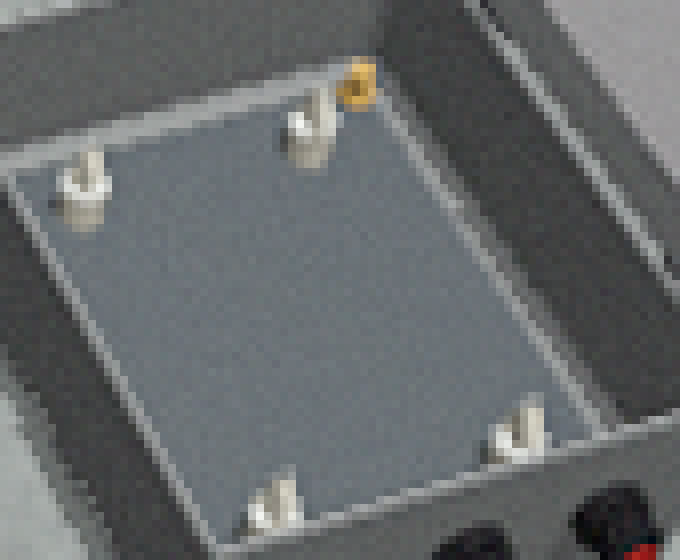

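Run:
```python
from h import *
s=manip.snapshot("top");q=manip.snapshot("scene")
P=[(154.5+x/7,159.5+y/7) for x,y in[(102,88),(345,94),(75,489),(320,495)]]
W=np.array([ray(s,u,v,0.022)[:2] for u,v in P]);print(W.round(4))
c=W.mean(0);d=(W[0]-W[2]+W[1]-W[3])/2;e=(W[0]-W[1]+W[2]-W[3])/2
yaw=(np.arctan2(d[1],d[0])*150+np.arctan2(-e[0],e[1])*90)/240
print("box c",c,np.arctan2(d[1],d[0]),np.arctan2(-e[0],e[1]),np.linalg.norm(d),np.linalg.norm(e),yaw)
a=s["image"].copy();b=q["image"].copy()
a=cv2.resize(a[140:255,60:240],None,fx=4,fy=4,interpolation=cv2.INTER_CUBIC)
b=cv2.resize(b[90:270,320:490],None,fx=4,fy=4,interpolation=cv2.INTER_CUBIC)[:600]
C,S=np.cos(yaw),np.sin(yaw)
def w(x,y,z): return [c[0]+C*x-S*y,c[1]+S*x+C*y,z]
pts=[w(x,y,z) for x in(.075,-.075) for y in(.045,-.045) for z in(.022,.043)]+[w(x,y,.075) for x in(.115,-.115) for y in(.095,-.095)]
for X in pts:
    u,v=proj(s,X);cv2.circle(a,(int((u-60+.5)*4),int((v-140+.5)*4)),2,(0,0,255),-1)
    u,v=proj(q,X);cv2.circle(b,(int((u-320+.5)*4),int((v-90+.5)*4)),2,(0,0,255),-1)
cv2.imwrite("pics/oa.png",a);cv2.imwrite("pics/ob.png",b)
o=manip.get_obs(); print(o["clock"],Ro.from_rotvec(o["orientation"]).as_matrix().round(3))
```

```text
[[0.6459 0.1869]
 [0.6443 0.0963]
 [0.4959 0.1883]
 [0.4945 0.0992]]
box c [0.57016778 0.14269719] -0.014452534329023575 -0.016250238884999275 0.1498864036658166 0.08986610498549083 -0.015126673537514464
0.3 [[-0.     0.372  0.928]
 [-0.     0.928 -0.372]
 [-1.    -0.    -0.   ]]
```

View pics/oa.png

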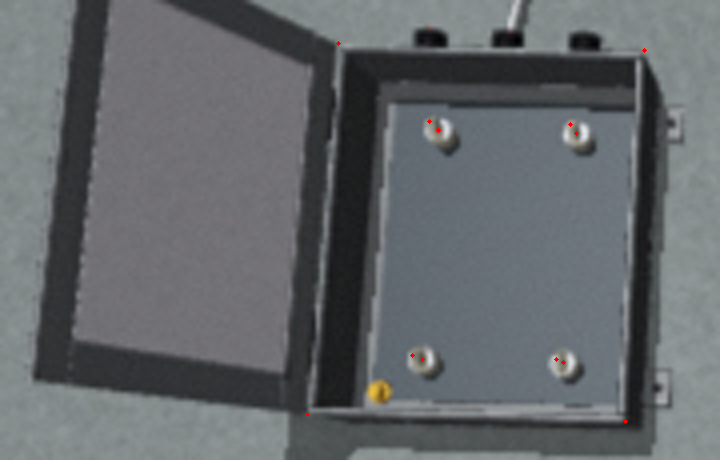

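View pics/ob.png

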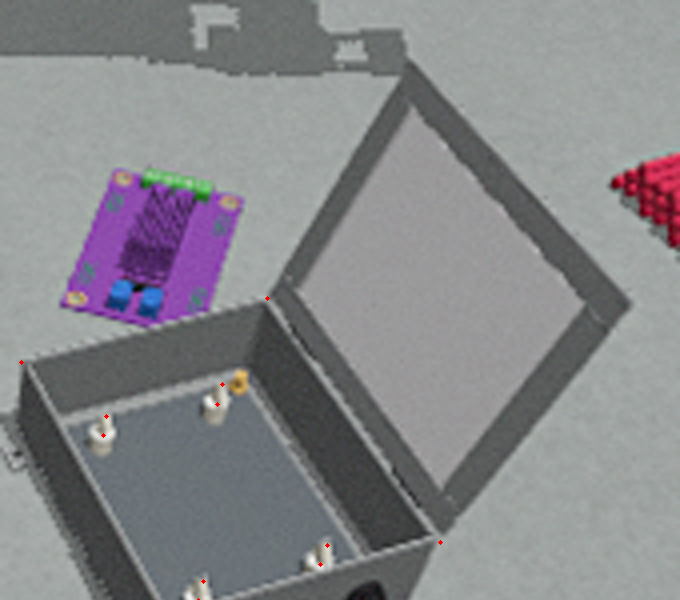

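The overlay matches in both views (posts and rim), so box centre is (0.570, 0.143), yaw −0.015, and board centre (0.4966, −0.2042), yaw −0.078. Rise first and turn the jaws across the heat sink.

```bash
cat > to.py <<'E'
import sys
from h import *
# remaining tool-axis shift (cm) to a world point, and turn (deg) to bring tool z to a world heading
def rep(x,y,z,h):
    o=manip.get_obs();M=Ro.from_rotvec(o["orientation"]).as_matrix()
    d=M.T@(np.array([x,y,z])-o["tool_pos"])*100
    hd=np.arctan2(M[1,2],M[0,2]); print("t",round(o["clock"],2),"pos",o["tool_pos"].round(4),"F",o["wrist_force"].round(1),"op",round(o["opening"],4))
    print("shift cm",d.round(2),"turn deg",round(-np.degrees((h-hd+np.pi)%(2*np.pi)-np.pi),2),"j",o["joint_pos"].round(2),"down",M[:,0].round(3))
if __name__=="__main__": rep(*map(float,sys.argv[1:5]))
E
python3 -m creep '[[[-1,-2.5,0,0,-4.4],[-1,-2.5,0,0,-4.4],[-1,-2.5,0,0,-4.3],[-1,-2.5,0,0,-4.3],[-1,0,0,0,0],[-1,0,0,0,0]]]'; python3 to.py 0.4966 -0.2042 0.12 -0.0776
```

```text
clock: 0.8
tool_pos: [0.2045, 0.5108, 0.3063]
orientation: [0.062, 1.569, -0.06]
wrist_force: [-0.9, 1.0, -0.7]
opening: 0.094
t 0.8 pos [0.2045 0.5108 0.3063] F [-0.9  1.  -0.7] op 0.094
shift cm [ 18.52 -69.06  34.66] turn deg -0.0 j [ 1.12  0.24  1.36 -0.    1.54 -0.37] down [ 0.001  0.002 -1.   ]
```

```bash
python3 -m creep '[[[-1,0,-3,1.5,0],[-1,0,-3.4,1.7,0],[-1,0,-3.4,1.7,0],[-1,0,-3.4,1.7,0],[-1,0,-3.4,1.7,0],[-1,0,-3.4,1.7,0],[-1,0,-3.4,1.7,0],[-1,0,-3.4,1.7,0],[-1,0,-3.4,1.7,0],[-1,0,-3.4,1.7,0]]]'
python3 -m creep '[[[-1,0,-3.4,1.7,0],[-1,0,-3.4,1.7,0],[-1,0,-3.4,1.7,0],[-1,0,-3.4,1.7,0],[-1,0,-3.4,1.7,0],[-1,0,-3.4,1.7,0],[-1,0,-3.4,1.7,0],[-1,0,-3.4,1.7,0],[-1,0,-3.4,1.7,0],[-1,0,0,0,0]]]'; python3 to.py 0.4966 -0.2042 0.12 -0.0776
```

```text
clock: 1.63
tool_pos: [0.3459, 0.1608, 0.3043]
orientation: [0.061, 1.571, -0.062]
wrist_force: [0.1, 0.1, -0.3]
opening: 0.0942
clock: 2.47
tool_pos: [0.4756, -0.1587, 0.3028]
orientation: [0.065, 1.574, -0.064]
wrist_force: [-0.4, 0.2, -1.3]
opening: 0.0939
t 2.47 pos [ 0.4756 -0.1587  0.3028] F [-0.4  0.2 -1.3] op 0.0939
shift cm [18.27 -4.37  2.53] turn deg -0.26 j [-0.39  0.13  1.5  -0.    1.51 -1.88] down [-0.004  0.001 -1.   ]
```

```bash
python3 -m creep '[[[-1,2.5,-1.5,0.8,0],[-1,3,-1.5,0.9,0],[-1,3,-1.37,0.83,0],[-1,3,0,0,0],[-1,3,0,0,0],[-1,3,0,0,0],[-1,0,0,0,0],[-1,0,0,0,0]]]'; python3 to.py 0.4966 -0.2042 0.018 -0.0776
```

```text
clock: 3.13
tool_pos: [0.4961, -0.1992, 0.1294]
orientation: [0.062, 1.573, -0.06]
wrist_force: [0.4, 0.7, 0.8]
opening: 0.0943
t 3.13 pos [ 0.4961 -0.1992  0.1294] F [0.4 0.7 0.8] op 0.0943
shift cm [11.14 -0.51  0.13] turn deg -0.01 j [-0.45  0.34  1.65 -0.    1.15 -1.94] down [-0.003  0.002 -1.   ]
```

```bash
python3 -m creep '[[[-1,2.5,-0.5,0.1,0],[-1,2.5,0,0,0],[-1,2.5,0,0,0],[-1,2,0,0,0],[-1,1.1,0,0,0],[-1,0.4,0,0,0],[-1,0,0,0,0],[-1,0,0,0,0],[-1,0,0,0,0]]]' 30; python3 to.py 0.4966 -0.2042 0.018 -0.0776
python3 - <<'E'
from h import *
a=manip.snapshot("scene")["image"]
cv2.imwrite("pics/g1.png",cv2.resize(a[150:290,170:310],None,fx=4,fy=4,interpolation=cv2.INTER_CUBIC))
E
```

```text
clock: 3.88
tool_pos: [0.4983, -0.2052, 0.022]
orientation: [0.06, 1.568, -0.061]
wrist_force: [-0.6, 0.3, -0.9]
opening: 0.0942
t 3.88 pos [ 0.4983 -0.2052  0.022 ] F [-0.6  0.3 -0.9] op 0.0942
shift cm [ 0.4   0.08 -0.17] turn deg 0.02 j [-0.46  0.5   1.71  0.    0.93 -1.95] down [ 0.002 -0.001 -1.   ]
```

View pics/g1.png

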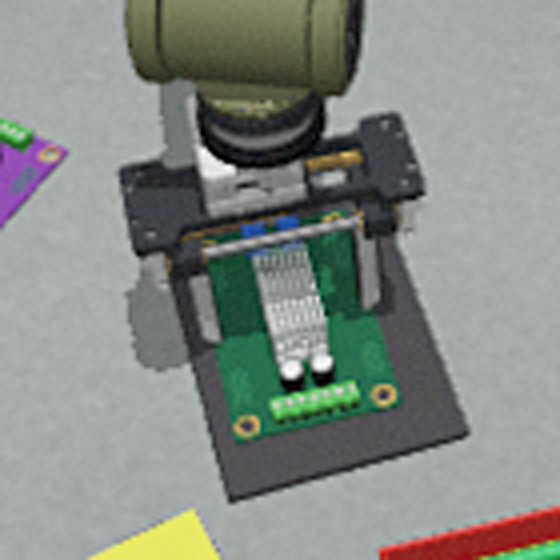

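The open fingers straddle the heat sink symmetrically, with bare board beneath them. Lower a little and close.

```bash
python3 -m creep '[[[-1,0.3,0.1,-0.1,0],[-1,0,0,0,0],[0.5,0,0,0,0],[1,0,0,0,0],[1,0,0,0,0],[1,0,0,0,0],[1,0,0,0,0],[1,0,0,0,0],[1,0,0,0,0],[1,0,0,0,0]]]' 40; python3 -m creep '[[[1,0,0,0,0],[1,0,0,0,0],[1,0,0,0,0]]]'; python3 to.py 0.4966 -0.2042 0.018 -0.0776
```

```text
clock: 4.77
tool_pos: [0.4966, -0.2037, 0.0175]
orientation: [0.061, 1.57, -0.061]
wrist_force: [-0.1, 0.9, 0.3]
opening: 0.0442
clock: 5.02
tool_pos: [0.4966, -0.2037, 0.0174]
orientation: [0.061, 1.57, -0.061]
wrist_force: [0.4, 0.0, 0.6]
opening: 0.0336
t 5.02 pos [ 0.4966 -0.2037  0.0174] F [0.4 0.  0.6] op 0.0336
shift cm [-0.06 -0.05  0.01] turn deg 0.03 j [-0.46  0.5   1.72  0.    0.92 -1.95] down [-0.  0. -1.]
```

```bash
python3 -m creep '[[[1,-0.6,0,0,0],[1,-1.2,0,0,0],[1,-2,0,0,0],[1,-2.2,0,0,0],[1,-2.2,0,0,0],[1,-2.2,0,0,0],[1,-2,0,0,0],[1,-1.2,0,0,0],[1,0,0,0,0],[1,0,0,0,0]]]'; python3 to.py 0.5702 0.1427 0.15 -0.0151
```

```text
clock: 5.85
tool_pos: [0.4966, -0.2037, 0.1541]
orientation: [0.06, 1.569, -0.061]
wrist_force: [0.1, -0.4, -3.3]
opening: 0.0338
t 5.85 pos [ 0.4966 -0.2037  0.1541] F [ 0.1 -0.4 -3.3] op 0.0338
shift cm [ 0.4  35.11  4.67] turn deg -3.55 j [-0.46  0.32  1.62 -0.    1.2  -1.95] down [ 0.001 -0.001 -1.   ]
```

```bash
python3 -m creep '[[[1,0,1.2,0.2,0],[1,0,2.4,0.4,-0.35],[1,0,3.1,0.4,-0.4],[1,0,3.1,0.4,-0.4],[1,0,3.1,0.4,-0.4],[1,0,3.1,0.4,-0.4],[1,0,3.1,0.4,-0.4],[1,0,3.1,0.4,-0.4],[1,0,3.1,0.4,-0.4],[1,0,3.1,0.4,-0.4]]]'; python3 -m creep '[[[1,0,2.8,0.4,0],[1,0,2,0.2,0],[1,0,1.1,0.1,0],[1,0,0.4,0,0],[1,0,0,0,0],[1,0,0,0,0]]]'; python3 to.py 0.5702 0.1427 0.15 -0.0151
```

```text
clock: 6.68
tool_pos: [0.5481, 0.0801, 0.1523]
orientation: [0.011, 1.573, -0.012]
wrist_force: [0.0, -0.9, -2.4]
opening: 0.0339
clock: 7.18
tool_pos: [0.5565, 0.1401, 0.1531]
orientation: [0.012, 1.572, -0.013]
wrist_force: [1.1, -1.0, -2.4]
opening: 0.0336
t 7.18 pos [0.5565 0.1401 0.1531] F [ 1.1 -1.  -2.4] op 0.0336
shift cm [0.3  0.29 1.36] turn deg -0.03 j [ 0.18  0.4   1.51 -0.    1.23 -1.37] down [-0.001 -0.    -1.   ]
```

```bash
python3 -m creep '[[[1,0,0.2,0.7,0],[1,0,0.1,0.6,0],[1,0,0,0,0],[1,0,0,0,0],[1,0,0,0,0]]]'; python3 to.py 0.5702 0.1427 0.15 -0.0151
python3 - <<'E'
from h import *
s=manip.snapshot("top");q=manip.snapshot("scene")
cv2.imwrite("pics/c1.png",cv2.resize(s["image"][120:270,60:250],None,fx=4,fy=4,interpolation=cv2.INTER_CUBIC))
cv2.imwrite("pics/c2.png",cv2.resize(q["image"][60:270,300:490],None,fx=2.8,fy=2.8,interpolation=cv2.INTER_CUBIC))
E
```

```text
clock: 7.6
tool_pos: [0.5698, 0.1433, 0.1533]
orientation: [0.012, 1.571, -0.012]
wrist_force: [-0.4, -0.5, -3.0]
opening: 0.0339
t 7.6 pos [0.5698 0.1433 0.1533] F [-0.4 -0.5 -3. ] op 0.0339
shift cm [ 0.33 -0.06  0.04] turn deg -0.03 j [ 0.18  0.43  1.47 -0.    1.24 -1.37] down [-0. -0. -1.]
```

View pics/c1.png

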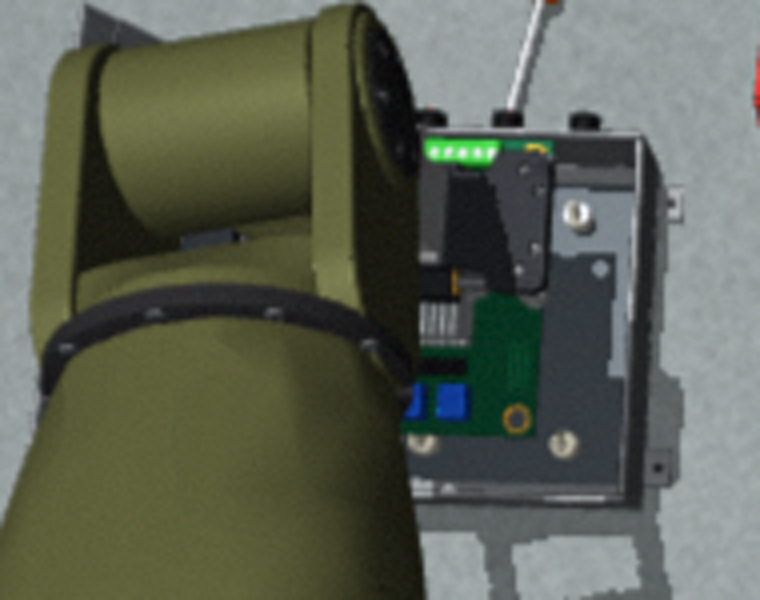

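View pics/c2.png

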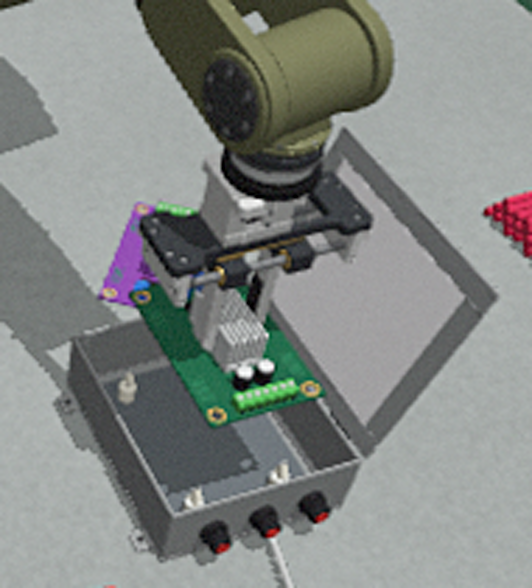

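Run:
```python
from h import *
s=manip.snapshot("top");q=manip.snapshot("scene")
f=lambda x,y,x0,y0,k:((x+.5)/k-.5+x0,(y+.5)/k-.5+y0)
c=np.array([.5698,.1433]);y=-.0151;C,S=np.cos(y),np.sin(y)
w=lambda a,b:(c+[C*a-S*b,S*a+C*b]).round(4)
z=.1459+.003
print("h3 top",ray(s,*f(516,418,60,120,4),z).round(4),w(-.075,-.045))
print("h1 scene",ray(q,*f(217,414,300,60,2.8),z).round(4),w(.075,-.045))
print("h0 scene",ray(q,*f(310,388,300,60,2.8),z).round(4),w(.075,.045))
print("h3 scene",ray(q,*f(142,296,300,60,2.8),z).round(4),w(-.075,-.045))
```

```text
h3 top [0.494  0.0988 0.1489] [0.4941 0.0994]
h1 scene [0.64   0.098  0.1489] [0.6441 0.0972]
h0 scene [0.6416 0.1872 0.1489] [0.6455 0.1872]
h3 scene [0.4901 0.0998 0.1489] [0.4941 0.0994]
```

Top view puts the board where the wrist pose says. The scene view is off by 4 mm along x, but all its points shift together, which looks like calibration bias. Lower to just above the post tips and look again.

```bash
python3 -m creep '[[[1,0.8,-0.06,0.04,0],[1,1.5,0,0,0],[1,1.7,0,0,0],[1,1.7,0,0,0],[1,1.5,0,0,0],[1,1.0,0,0,0],[1,0.6,0,0,0],[1,0,0,0,0],[1,0,0,0,0],[1,0,0,0,0]]]'; python3 to.py 0.5702 0.1427 0.04 -0.0151
python3 - <<'E'
from h import *
s=manip.snapshot("top");q=manip.snapshot("scene")
cv2.imwrite("pics/d1.png",cv2.resize(s["image"][120:270,130:250],None,fx=4,fy=4,interpolation=cv2.INTER_CUBIC))
cv2.imwrite("pics/d2.png",cv2.resize(q["image"][140:260,320:450],None,fx=5,fy=5,interpolation=cv2.INTER_CUBIC))
E
```

```text
clock: 8.63
tool_pos: [0.5707, 0.1431, 0.0663]
orientation: [0.012, 1.569, -0.012]
wrist_force: [0.2, 0.1, -2.6]
opening: 0.0336
t 8.63 pos [0.5707 0.1431 0.0663] F [ 0.2  0.1 -2.6] op 0.0336
shift cm [ 2.63 -0.04 -0.05] turn deg -0.0 j [ 0.18  0.53  1.54 -0.    1.07 -1.37] down [ 0.001  0.    -1.   ]
```

View pics/d1.png

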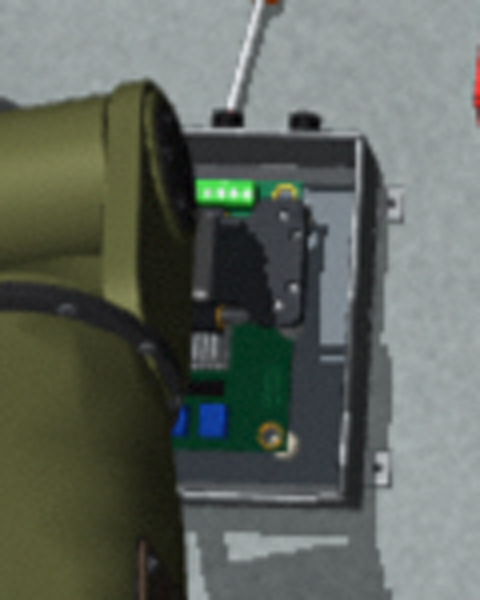

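View pics/d2.png

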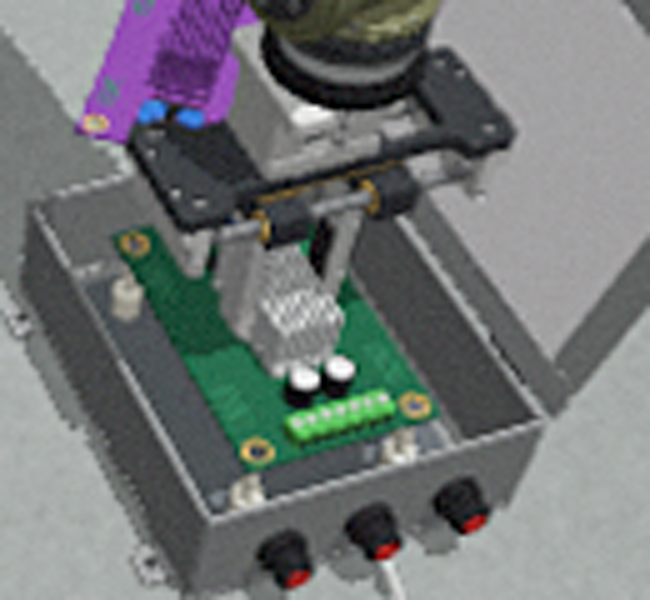

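Run:
```python
from h import *
s=manip.snapshot("top");q=manip.snapshot("scene")
f=lambda x,y,x0,y0,k:((x+.5)/k-.5+x0,(y+.5)/k-.5+y0)
y=-.0151;C,S=np.cos(y),np.sin(y)
w=lambda c,a,b:(np.array(c)+[C*a-S*b,S*a+C*b]).round(4)
z=.0589+.003
B=(.5702,.1427)
print("h3 top",ray(s,*f(271,435,130,120,4),z).round(4),"post",w(B,-.075,-.045))
print("h1 scene",ray(q,*f(257,452,320,140,5),z).round(4),w(B,.075,-.045))
print("h0 scene",ray(q,*f(416,405,320,140,5),z).round(4),w(B,.075,.045))
print("h3 scene",ray(q,*f(134,243,320,140,5),z).round(4),w(B,-.075,-.045))
# posts in first scene crop p_sc (8x, shoulder centre z .022)
for n,p in(("p3",(84,190)),("p2",(312,130)),("p1",(275,513)),("p0",(516,440))): print(n,ray(q,335-.5+p[0]/8,175-.5+p[1]/8,.022).round(4))
for n,p in(("t3",(93,152)),("t2",(320,90)),("t1",(290,472)),("t0",(534,403))): print(n,ray(q,335-.5+p[0]/8,175-.5+p[1]/8,.043).round(4))
```

```text
h3 top [0.4946 0.098  0.0619] post [0.4945 0.0988]
h1 scene [0.6421 0.0962 0.0619] [0.6445 0.0966]
h0 scene [0.6433 0.1873 0.0619] [0.6459 0.1866]
h3 scene [0.4911 0.0988 0.0619] [0.4945 0.0988]
p3 [0.4934 0.0984 0.022 ]
p2 [0.4957 0.1875 0.022 ]
p1 [0.6414 0.0976 0.022 ]
p0 [0.6422 0.1865 0.022 ]
t3 [0.4942 0.0989 0.043 ]
t2 [0.4952 0.187  0.043 ]
t1 [0.6406 0.0997 0.043 ]
t0 [0.643  0.1876 0.043 ]
```

The hole-to-post offsets average about 0 in both views. Go down gently and watch the force.

```bash
python3 -m creep '[[[1,0.4,-0.03,-0.04,0],[1,0.6,0,0,0],[1,0.5,0,0,0],[1,0.3,0,0,0],[1,0,0,0,0],[1,0,0,0,0]]]'; python3 to.py 0.5702 0.1427 0.0394 -0.0151
python3 - <<'E'
from h import *
s=manip.snapshot("top");q=manip.snapshot("scene")
cv2.imwrite("pics/e2.png",cv2.resize(q["image"][140:260,320:450],None,fx=5,fy=5,interpolation=cv2.INTER_CUBIC))
cv2.imwrite("pics/e1.png",cv2.resize(s["image"][150:250,170:230],None,fx=6,fy=6,interpolation=cv2.INTER_CUBIC))
E
```

```text
clock: 9.33
tool_pos: [0.5697, 0.1427, 0.0471]
orientation: [0.012, 1.571, -0.012]
wrist_force: [0.7, 0.5, -2.8]
opening: 0.0338
t 9.33 pos [0.5697 0.1427 0.0471] F [ 0.7  0.5 -2.8] op 0.0338
shift cm [0.77 0.   0.05] turn deg -0.0 j [ 0.18  0.55  1.56 -0.    1.03 -1.37] down [-0.001 -0.    -1.   ]
```

View pics/e2.png

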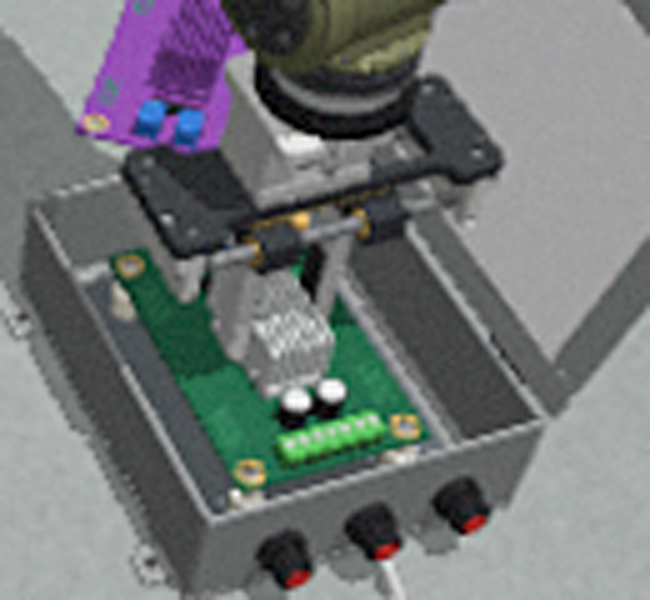

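View pics/e1.png

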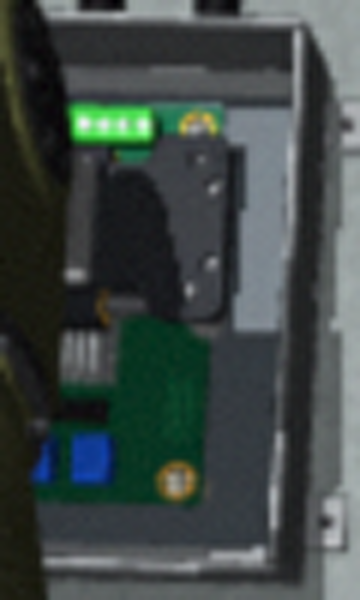

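White post tips now show inside the holes, hole3 at (177,481) and hole1 at (198,127) in the enlarged top crop. No contact force yet, so keep going.

```bash
python3 -m creep '[[[1,0.2,0,0.02,0],[1,0.2,0,0,0],[1,0.2,0,0,0],[1,0,0,0,0],[1,0,0,0,0]]]'; python3 to.py 0.5702 0.1427 0.0394 -0.0151;  python3 -m creep '[[[1,0.15,0,0,0],[1,0.1,0,0,0],[1,0,0,0,0],[1,0,0,0,0]]]'; python3 to.py 0.5702 0.1427 0.0394 -0.0151
```

```text
clock: 9.85
tool_pos: [0.57, 0.1427, 0.0413]
orientation: [0.012, 1.571, -0.012]
wrist_force: [0.6, 0.0, -2.4]
opening: 0.0337
t 9.85 pos [0.57   0.1427 0.0413] F [ 0.6  0.  -2.4] op 0.0337
shift cm [0.19 0.   0.02] turn deg -0.0 j [ 0.18  0.56  1.56 -0.    1.02 -1.37] down [-0. -0. -1.]
clock: 10.18
tool_pos: [0.5702, 0.1427, 0.0391]
orientation: [0.012, 1.57, -0.012]
wrist_force: [1.4, 0.1, -2.2]
opening: 0.034
t 10.18 pos [0.5702 0.1427 0.0391] F [ 1.4  0.1 -2.2] op 0.034
shift cm [-0.03 -0.   -0.  ] turn deg -0.0 j [ 0.18  0.56  1.56 -0.    1.02 -1.37] down [ 0.001  0.    -1.   ]
```

```bash
python3 -m creep '[[[1,0.1,0,0,0],[1,0,0,0,0],[1,0,0,0,0]]]'; python3 -m creep '[[[1,0.1,0,0,0],[1,0,0,0,0],[1,0,0,0,0]]]'
```

```text
clock: 10.43
tool_pos: [0.5703, 0.1428, 0.0383]
orientation: [0.012, 1.57, -0.012]
wrist_force: [1.0, 0.9, 2.7]
opening: 0.0336
clock: 10.68
tool_pos: [0.5704, 0.1428, 0.0377]
orientation: [0.012, 1.57, -0.012]
wrist_force: [-1.0, -0.2, 7.5]
opening: 0.0333
```

The load has gone from −2.4 N to +7.5 N, so the barbs now carry the board. Ease off, then release.

```bash
python3 -m creep '[[[1,-0.1,0,0,0],[1,0,0,0,0],[0,0,0,0,0],[-0.5,0,0,0,0],[-1,0,0,0,0],[-1,0,0,0,0],[-1,0,0,0,0],[-1,0,0,0,0]]]' 40; python3 -m creep '[[[-1,-1,0,0,0],[-1,-2,0,0,0],[-1,-2.5,0,0,0],[-1,-2.5,0,0,0],[-1,-2.5,0,0,0],[-1,0,0,0,0]]]'
python3 - <<'E'
from h import *
s=manip.snapshot("top");q=manip.snapshot("scene")
cv2.imwrite("pics/f2.png",cv2.resize(q["image"][140:260,320:450],None,fx=5,fy=5,interpolation=cv2.INTER_CUBIC))
cv2.imwrite("pics/f1.png",cv2.resize(s["image"][150:250,130:230],None,fx=6,fy=6,interpolation=cv2.INTER_CUBIC))
E
```

```text
clock: 11.35
tool_pos: [0.5699, 0.1427, 0.0378]
orientation: [0.012, 1.571, -0.012]
wrist_force: [0.2, -0.1, -1.5]
opening: 0.0702
clock: 11.85
tool_pos: [0.5719, 0.1431, 0.1489]
orientation: [0.013, 1.563, -0.011]
wrist_force: [0.5, -1.0, 0.9]
opening: 0.0938
```

View pics/f2.png

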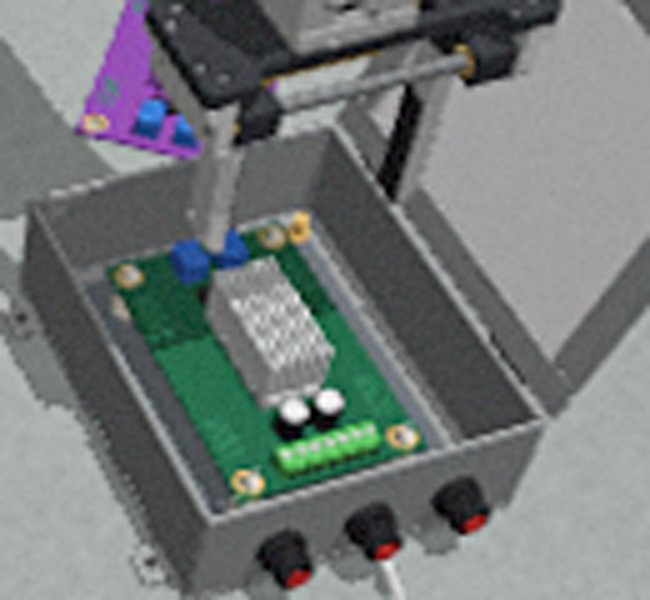

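View pics/f1.png

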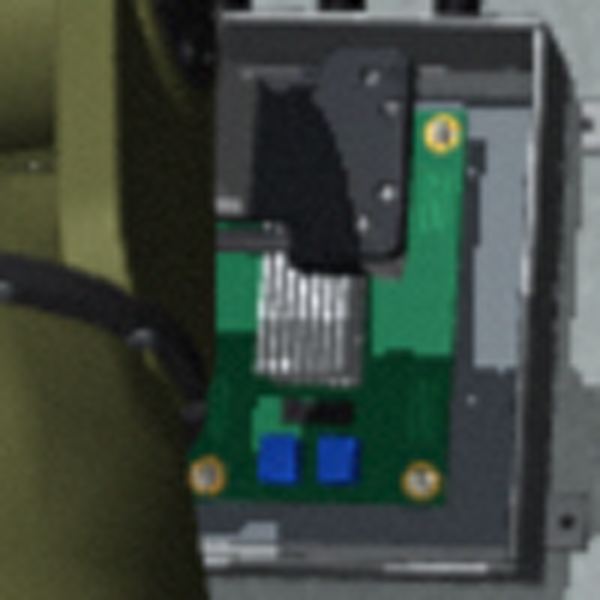

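All four tips are through their holes: hole0 (402,437), hole1 (248,482), hole2 (273,236) and hole3 (129,275) in the scene crop. Now shut the fingers and turn 90° so the narrow side faces the lid.

```bash
python3 -m creep '[[[-1,0,0,0,7],[0,0,0,0,7],[1,0,0,0,7],[1,0,0,0,7],[1,0,0,0,7],[1,0,0,0,7],[1,0,0,0,7],[1,0,0,0,7],[1,0,0,0,7],[1,0,0,0,7]]]' 20; python3 -m creep '[[[1,0,0,0,7],[1,0,0,0,7],[1,0,0,0,6],[1,0,0,0,0],[1,0,0,0,0]]]'
python3 - <<'E'
from h import *
import to
B=np.array([.5702,.1427]);y=-.0151;C,S=np.cos(y),np.sin(y)
for n,a,b in((0,.05,.043),(1,.05,-.043),(2,-.05,.043),(3,-.05,-.043)):
    p=B+[C*a-S*b,S*a+C*b]; print(n,p.round(4)); to.rep(*p,0.07,-1.5859)
E
```

```text
clock: 12.78
tool_pos: [0.5694, 0.1426, 0.1417]
orientation: [0.963, 1.348, -0.966]
wrist_force: [0.2, 0.6, -0.0]
opening: 0.0372
clock: 13.2
tool_pos: [0.5696, 0.1426, 0.1421]
orientation: [1.217, 1.205, -1.219]
wrist_force: [-0.3, -0.5, -0.5]
opening: 0.0042
0 [0.6208 0.1849]
t 13.2 pos [0.5696 0.1426 0.1421] F [-0.3 -0.5 -0.5] op 0.0042
shift cm [ 7.2   5.09 -4.29] turn deg 0.19 j [ 0.18  0.44  1.48 -0.    1.22  0.19] down [-0.002 -0.    -1.   ]
1 [0.6195 0.0989]
t 13.2 pos [0.5696 0.1426 0.1421] F [-0.3 -0.5 -0.5] op 0.0042
shift cm [7.2  5.06 4.31] turn deg 0.19 j [ 0.18  0.44  1.48 -0.    1.22  0.19] down [-0.002 -0.    -1.   ]
2 [0.5209 0.1865]
t 13.2 pos [0.5696 0.1426 0.1421] F [-0.3 -0.5 -0.5] op 0.0042
shift cm [ 7.22 -4.91 -4.33] turn deg 0.19 j [ 0.18  0.44  1.48 -0.    1.22  0.19] down [-0.002 -0.    -1.   ]
3 [0.5196 0.1005]
t 13.2 pos [0.5696 0.1426 0.1421] F [-0.3 -0.5 -0.5] op 0.0042
shift cm [ 7.22 -4.94  4.27] turn deg 0.19 j [ 0.18  0.44  1.48 -0.    1.22  0.19] down [-0.002 -0.    -1.   ]
```

```bash
python3 -m creep '[[[1,0,-1.2,1.0,0],[1,0,-1.6,1.4,0],[1,0,-1.4,1.2,0],[1,1,-0.7,0.7,0.2],[1,2.5,0,0,0],[1,2.5,0,0,0],[1,2,0,0,0],[1,1,0,0,0],[1,0.5,0,0,0],[1,0,0,0,0]]]'; python3 to.py 0.5196 0.1005 0.036 -1.5859
```

```text
clock: 14.03
tool_pos: [0.5201, 0.1004, 0.0474]
orientation: [1.221, 1.202, -1.223]
wrist_force: [-0.1, 0.8, 0.2]
opening: 0.0007
t 14.03 pos [0.5201 0.1004 0.0474] F [-0.1  0.8  0.2] op 0.0007
shift cm [ 1.14 -0.05 -0.01] turn deg -0.11 j [ 0.12  0.44  1.73 -0.    0.97  0.14] down [-0.001 -0.    -1.   ]
```

```bash
python3 -m creep '[[[1,0.5,0,0,0],[1,0.5,0,0,0],[1,0.2,0,0,0],[1,0.2,0,0,0]]]'; python3 -m creep '[[[1,0.2,0,0,0],[1,0.2,0,0,0],[1,0.2,0,0,0]]]';python3 -m creep '[[[1,0.2,0,0,0],[1,0.1,0,0,0],[1,0,0,0,0]]]'
```

```text
clock: 14.37
tool_pos: [0.5205, 0.1005, 0.0341]
orientation: [1.223, 1.2, -1.222]
wrist_force: [-0.7, 0.2, 5.1]
opening: 0.0002
clock: 14.62
tool_pos: [0.5207, 0.1005, 0.0283]
orientation: [1.223, 1.2, -1.222]
wrist_force: [0.8, -0.0, 0.5]
opening: 0.0003
clock: 14.87
tool_pos: [0.521, 0.1006, 0.0268]
orientation: [1.224, 1.199, -1.221]
wrist_force: [-8.3, -0.9, 22.3]
opening: 0.0008
```

```bash
python3 -m creep '[[[1,-1,0,0,0],[1,-1.5,0.5,0,0],[1,0,2,0,0],[1,0,2.5,0,0],[1,0,2.5,0,0],[1,0,1.7,0,0],[1,0,0.7,0,0],[1,0.5,0,0,0],[1,0.5,0,0,0],[1,0,0,0,0]]]'; python3 to.py 0.6195 0.0989 0.036 -1.5859
```

```text
clock: 15.7
tool_pos: [0.6178, 0.0986, 0.0384]
orientation: [1.221, 1.202, -1.225]
wrist_force: [-0.3, -1.1, -0.6]
opening: 0.0004
t 15.7 pos [0.6178 0.0986 0.0384] F [-0.3 -1.1 -0.6] op 0.0004
shift cm [ 0.24  0.17 -0.03] turn deg -0.19 j [ 0.1   0.64  1.44 -0.    1.07  0.12] down [-0.003 -0.    -1.   ]
```

```bash
python3 -m creep '[[[1,0.2,0.15,0,0],[1,0.2,0,0,0],[1,0.2,0,0,0]]]'; python3 -m creep '[[[1,0.2,0,0,0],[1,0.2,0,0,0],[1,0.2,0,0,0]]]';python3 -m creep '[[[1,0.2,0,0,0],[1,0,0,0,0],[1,0,0,0,0]]]'
```

```text
clock: 15.95
tool_pos: [0.6207, 0.0986, 0.034]
orientation: [1.223, 1.2, -1.223]
wrist_force: [-0.3, -0.6, 0.7]
opening: 0.0005
clock: 16.2
tool_pos: [0.621, 0.0986, 0.0283]
orientation: [1.223, 1.2, -1.222]
wrist_force: [-0.6, -0.1, 0.8]
opening: 0.0005
clock: 16.45
tool_pos: [0.621, 0.0986, 0.0263]
orientation: [1.223, 1.2, -1.223]
wrist_force: [-2.0, -0.4, 5.9]
opening: 0.0006
```

```bash
python3 -m creep '[[[1,0.1,0,0,0],[1,0,0,0,0],[1,0,0,0,0]]]'; python3 -m creep '[[[1,0.1,0,0,0],[1,0,0,0,0],[1,0,0,0,0]]]'
```

```text
clock: 16.7
tool_pos: [0.6211, 0.0987, 0.026]
orientation: [1.223, 1.2, -1.222]
wrist_force: [-5.0, 0.2, 12.1]
opening: 0.0004
clock: 16.95
tool_pos: [0.6212, 0.0987, 0.0257]
orientation: [1.224, 1.2, -1.222]
wrist_force: [-8.0, -1.8, 19.3]
opening: 0.0005
```

Both −y corners are seated. Now the +y side, going over the heat sink.

```bash
python3 -m creep '[[[1,-1.5,0,0,0],[1,-2.5,0,0,0],[1,-2.5,0,0,0],[1,-1.5,0,-1,0],[1,0,0,-2.5,0],[1,0,0,-2.5,0],[1,0,0,-1.8,0],[1,0,0,-0.8,0],[1,0,0,0,0],[1,0,0,0,0]]]'; python3 to.py 0.6208 0.1849 0.036 -1.5859
python3 - <<'E'
from h import *
s=manip.snapshot("top");q=manip.snapshot("scene")
cv2.imwrite("pics/i2.png",cv2.resize(q["image"][60:260,300:490],None,fx=3,fy=3,interpolation=cv2.INTER_CUBIC))
E
```

```text
clock: 17.78
tool_pos: [0.6223, 0.1841, 0.1036]
orientation: [1.222, 1.201, -1.223]
wrist_force: [-0.1, -0.0, -0.2]
opening: 0.0003
t 17.78 pos [0.6223 0.1841 0.1036] F [-0.1 -0.  -0.2] op 0.0003
shift cm [ 6.76 -0.15 -0.08] turn deg -0.18 j [ 0.23  0.61  1.32 -0.    1.21  0.25] down [-0. -0. -1.]
```

View pics/i2.png

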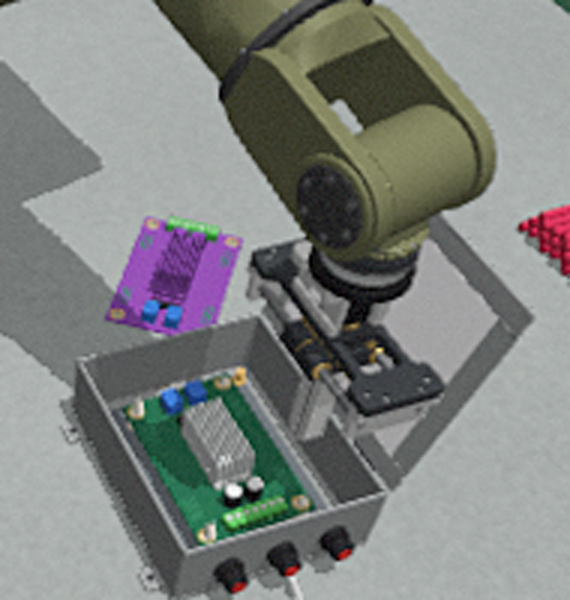

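```bash
python3 -m creep '[[[1,1.5,-0.1,-0.1,0],[1,2,0,0,0],[1,1.5,0,0,0],[1,0.8,0,0,0],[1,0.4,0,0,0],[1,0,0,0,0]]]'; python3 -m creep '[[[1,0.3,0,0,0],[1,0.2,0,0,0],[1,0.2,0,0,0]]]'; python3 -m creep '[[[1,0.2,0,0,0],[1,0.2,0,0,0],[1,0.1,0,0,0]]]'
```

```text
clock: 18.38
tool_pos: [0.6214, 0.185, 0.0415]
orientation: [1.223, 1.2, -1.224]
wrist_force: [0.1, 0.2, 0.8]
opening: 0.0005
clock: 18.63
tool_pos: [0.6218, 0.1856, 0.0355]
orientation: [1.224, 1.2, -1.222]
wrist_force: [-0.4, -0.0, 0.0]
opening: 0.0002
clock: 18.88
tool_pos: [0.6221, 0.1859, 0.0314]
orientation: [1.224, 1.199, -1.221]
wrist_force: [-3.7, -0.1, 14.7]
opening: 0.0002
```

```bash
python3 -m creep '[[[1,0.15,0,0,0],[1,0.15,0,0,0],[1,0,0,0,0]]]'; python3 -m creep '[[[1,0.15,0,0,0],[1,0.1,0,0,0],[1,0,0,0,0]]]'
```

```text
clock: 19.13
tool_pos: [0.6214, 0.1856, 0.0268]
orientation: [1.223, 1.2, -1.223]
wrist_force: [0.2, -0.2, 0.5]
opening: 0.0006
clock: 19.38
tool_pos: [0.6216, 0.1856, 0.0253]
orientation: [1.223, 1.2, -1.223]
wrist_force: [-3.8, -0.5, 8.8]
opening: 0.0003
```

```bash
python3 -m creep '[[[1,0.1,0,0,0],[1,0.05,0,0,0],[1,0,0,0,0]]]'; python3 -m creep '[[[1,-1,0,0,0],[1,-1.5,-0.5,0,0],[1,0,-2,0,0],[1,0,-2.5,0,0],[1,0,-2.5,0,0],[1,0,-1.7,0,0],[1,0,-0.8,0,0],[1,0.5,0,0,0],[1,0.5,0,0,0],[1,0,0,0,0]]]'; python3 to.py 0.5209 0.1865 0.025 -1.5859
```

```text
clock: 19.63
tool_pos: [0.6216, 0.1856, 0.0251]
orientation: [1.223, 1.2, -1.222]
wrist_force: [-10.8, -3.3, 21.7]
opening: 0.0006
clock: 20.47
tool_pos: [0.5219, 0.1873, 0.0368]
orientation: [1.223, 1.201, -1.224]
wrist_force: [-0.3, 0.1, -0.5]
opening: 0.0003
t 20.47 pos [0.5219 0.1873 0.0368] F [-0.3  0.1 -0.5] op 0.0003
shift cm [ 1.18 -0.1   0.08] turn deg -0.22 j [ 0.28  0.51  1.66 -0.    0.98  0.3 ] down [-0.001 -0.    -1.   ]
```

```bash
python3 -m creep '[[[1,0.3,-0.1,0,0],[1,0.3,0,0,0],[1,0.2,0,0,0],[1,0.1,0,0,0],[1,0.1,0,0,0],[1,0,0,0,0]]]'; python3 -m creep '[[[1,0.1,0,0,0],[1,0.1,0,0,0],[1,0,0,0,0]]]';python3 -m creep '[[[1,0.1,0,0,0],[1,0,0,0,0],[1,0,0,0,0]]]'
```

```text
clock: 20.97
tool_pos: [0.5205, 0.1874, 0.0277]
orientation: [1.223, 1.2, -1.223]
wrist_force: [-0.8, -0.0, 0.7]
opening: 0.0004
clock: 21.22
tool_pos: [0.5204, 0.1875, 0.0258]
orientation: [1.223, 1.2, -1.223]
wrist_force: [-0.5, -0.1, -0.1]
opening: 0.0006
clock: 21.47
tool_pos: [0.5206, 0.1875, 0.0253]
orientation: [1.223, 1.2, -1.223]
wrist_force: [-2.6, -0.1, 4.4]
opening: 0.0004
```

```bash
python3 -m creep '[[[1,0.1,0,0,0],[1,0.1,0,0,0],[1,0,0,0,0]]]'; python3 -m creep '[[[1,-1.5,0,0,0],[1,-2.5,0,0,0],[1,-2.5,0,0,0],[1,-1.3,0,1,0],[1,0,0,2.5,0],[1,0,0,2.5,0],[1,0,0,1.8,0],[1,1,0,0.8,0],[1,2,0,0,0],[1,2.5,0,0,0]]]'; python3 -m creep '[[[1,1,0,0,0],[1,0.5,0,0,0],[1,0,0,0,0],[1,0,0,0,0]]]';python3 to.py 0.5196 0.1005 0.025 -1.5859
```

```text
clock: 21.72
tool_pos: [0.5207, 0.1875, 0.025]
orientation: [1.223, 1.2, -1.222]
wrist_force: [-11.9, -3.9, 27.8]
opening: 0.0002
clock: 22.55
tool_pos: [0.5194, 0.1009, 0.0455]
orientation: [1.225, 1.198, -1.222]
wrist_force: [-0.1, -0.1, -0.3]
opening: 0.0004
clock: 22.88
tool_pos: [0.5192, 0.1017, 0.0314]
orientation: [1.223, 1.2, -1.222]
wrist_force: [0.4, 0.4, -0.2]
opening: 0.0002
t 22.88 pos [0.5192 0.1017 0.0314] F [ 0.4  0.4 -0.2] op 0.0002
shift cm [0.64 0.04 0.12] turn deg -0.18 j [0.12 0.47 1.74 0.   0.94 0.14] down [ 0.001  0.    -1.   ]
```

```bash
python3 -m creep '[[[1,0.3,0,0.1,0],[1,0.2,0,0,0],[1,0,0,0,0],[1,0,0,0,0]]]'; python3 -m creep '[[[1,0.1,0,0,0],[1,0,0,0,0],[1,0,0,0,0]]]'; python3 -m creep '[[[1,0.1,0,0,0],[1,0,0,0,0],[1,0,0,0,0]]]'; python3 -m creep '[[[1,0.1,0,0,0],[1,0,0,0,0],[1,0,0,0,0]]]'
```

```text
clock: 23.22
tool_pos: [0.519, 0.1005, 0.0262]
orientation: [1.223, 1.2, -1.223]
wrist_force: [-0.7, -0.5, -0.4]
opening: 0.0005
clock: 23.47
tool_pos: [0.5191, 0.1005, 0.0253]
orientation: [1.223, 1.2, -1.222]
wrist_force: [-1.4, -0.2, 3.9]
opening: 0.0005
clock: 23.72
tool_pos: [0.5191, 0.1005, 0.0251]
orientation: [1.223, 1.2, -1.222]
wrist_force: [-6.3, -0.6, 16.6]
opening: 0.0007
clock: 23.97
tool_pos: [0.5192, 0.1005, 0.025]
orientation: [1.223, 1.2, -1.222]
wrist_force: [-11.8, -2.7, 28.7]
opening: 0.0007
```

```bash
python3 -m creep '[[[1,-1,0,0,0],[1,-1.5,0.5,0,0],[1,0,2,0,0],[1,0,2.5,0,0],[1,0,2.5,0,0],[1,0,1.7,0,0],[1,0,0.9,0,0],[1,1,0,0,0],[1,0.8,0,0,0],[1,0,0,0,0]]]'; python3 -m creep '[[[1,0.3,0,0,0],[1,0.1,0,0,0],[1,0,0,0,0]]]'; python3 -m creep '[[[1,0.2,0,0,0],[1,0,0,0,0],[1,0,0,0,0]]]'
```

```text
clock: 24.8
tool_pos: [0.6179, 0.0985, 0.0272]
orientation: [1.221, 1.203, -1.226]
wrist_force: [0.1, 0.2, -0.1]
opening: 0.0004
clock: 25.05
tool_pos: [0.6195, 0.0987, 0.0259]
orientation: [1.223, 1.2, -1.223]
wrist_force: [-0.3, -0.2, 0.3]
opening: 0.0006
clock: 25.3
tool_pos: [0.62, 0.0987, 0.0252]
orientation: [1.223, 1.2, -1.222]
wrist_force: [-4.5, 0.3, 9.7]
opening: 0.0006
```

All four corners now stop the tip at 25 mm, which is the home height. Lift clear and verify by picture before the lid.

```bash
python3 -m creep '[[[1,-1.5,0,0,0],[1,-3,0,0,0],[1,-3.8,0,0,0],[1,-3.8,0,0,0],[1,-3.8,0,0,0],[1,-3.8,-1,0,0],[1,-3.8,-1.5,0,0],[1,-3.8,-2,0,0],[1,-3,-1.5,0,0],[1,-1,-0.5,0,0]]]';python3 -m creep '[[[1,0,0,0,0],[1,0,0,0,0]]]'
python3 to.py 0.55 0.37 0.33 -1.5859
python3 - <<'E'
from h import *
s=manip.snapshot("top");q=manip.snapshot("scene")
cv2.imwrite("pics/j2.png",cv2.resize(q["image"][90:270,310:490],None,fx=3.3,fy=3.3,interpolation=cv2.INTER_CUBIC))
cv2.imwrite("pics/j1.png",cv2.resize(s["image"][110:260,50:250],None,fx=4,fy=4,interpolation=cv2.INTER_CUBIC))
# lid angle: free-edge mid in top view
E
```

```text
clock: 26.13
tool_pos: [0.5546, 0.1, 0.3417]
orientation: [1.227, 1.196, -1.216]
wrist_force: [-0.6, 0.5, -0.0]
opening: 0.0007
clock: 26.3
tool_pos: [0.5555, 0.0998, 0.335]
orientation: [1.223, 1.2, -1.223]
wrist_force: [0.2, -0.3, -0.8]
opening: 0.0006
t 26.3 pos [0.5555 0.0998 0.335 ] F [ 0.2 -0.3 -0.8] op 0.0006
shift cm [  0.5   -1.06 -27.01] turn deg -0.2 j [ 0.11  0.27  1.26 -0.    1.61  0.13] down [-0. -0. -1.]
```

View pics/j2.png

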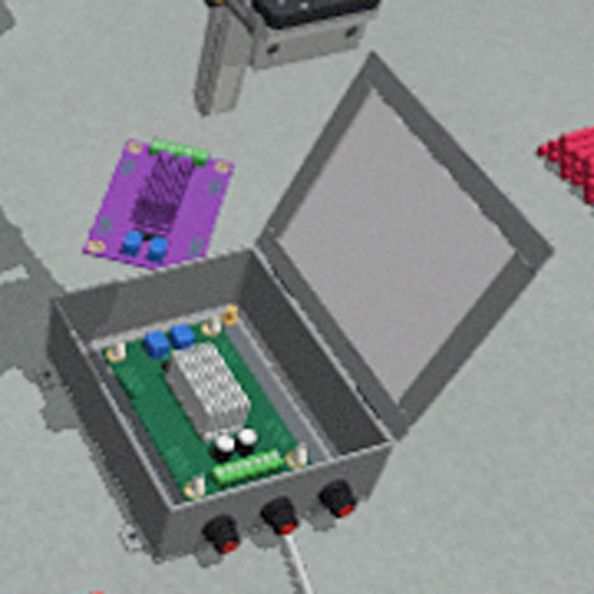

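View pics/j1.png

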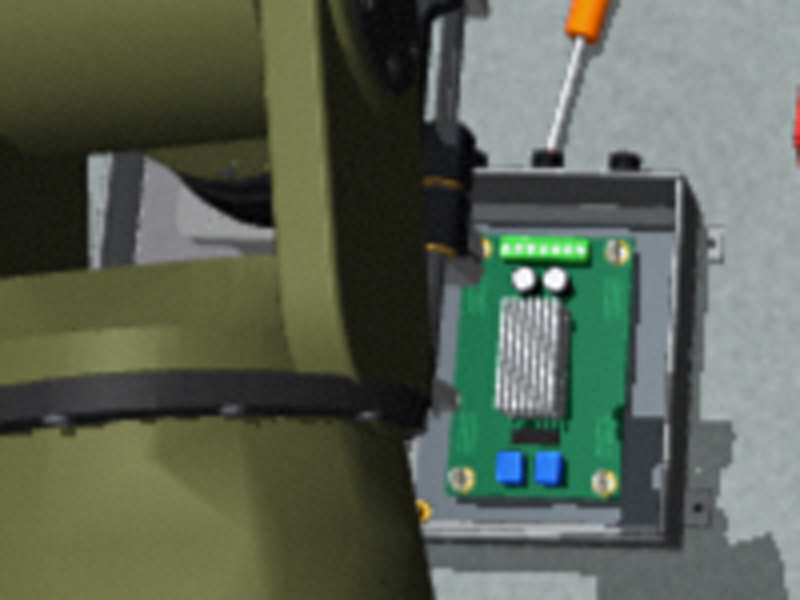

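All four white posts stand proud of the board equally, at (118,351), (213,326), (195,489) and (300,456) in the scene crop. The lid stays open and clear. Now cross over the lid at z = 0.335 to its outer side.

```bash
python3 -m creep '[[[1,0,0,-1.5,0],[1,0,0,-3,0],[1,0,0,-3.3,0],[1,0,0,-3.3,0],[1,0,0,-3.3,0],[1,0,0,-3.3,0],[1,0,0,-3.3,0],[1,0,0,-3,0],[1,0,0,-2.2,0],[1,0,0,-1,0]]]'; python3 -m creep '[[[1,0,0,0,0],[1,0,0,0,0]]]'; python3 to.py 0.55 0.37 0.22 -1.5859
python3 - <<'E'
from h import *
q=manip.snapshot("scene")
f=lambda x,y,x0,y0,k:((x+.5)/k-.5+x0,(y+.5)/k-.5+y0)
for th in(1.8,1.88,1.97):
    z=.0755+.198*np.sin(th)
    print(th,.2377-.198*np.cos(th),[ray(q,*f(*p,310,90,3.3),z).round(3) for p in((374,52),(551,250))])
cv2.imwrite("pics/k2.png",q["image"])
E
```

```text
clock: 27.23
tool_pos: [0.5602, 0.3743, 0.3325]
orientation: [1.218, 1.203, -1.225]
wrist_force: [0.5, -0.3, -0.3]
opening: 0.0005
clock: 27.4
tool_pos: [0.5608, 0.3712, 0.3343]
orientation: [1.221, 1.201, -1.225]
wrist_force: [0.7, 0.5, -0.0]
opening: 0.0002
t 27.4 pos [0.5608 0.3712 0.3343] F [ 0.7  0.5 -0. ] op 0.0002
shift cm [11.44 -1.06  0.12] turn deg -0.2 j [ 0.53  0.55  0.87 -0.    1.72  0.55] down [-0.002 -0.001 -1.   ]
1.8 0.2826860147492313 [array([0.464, 0.297, 0.268]), array([0.688, 0.291, 0.268])]
1.88 0.29795143386984696 [array([0.46 , 0.301, 0.264]), array([0.685, 0.295, 0.264])]
1.97 0.3146595811662209 [array([0.453, 0.307, 0.258]), array([0.681, 0.301, 0.258])]
```

View pics/k2.png

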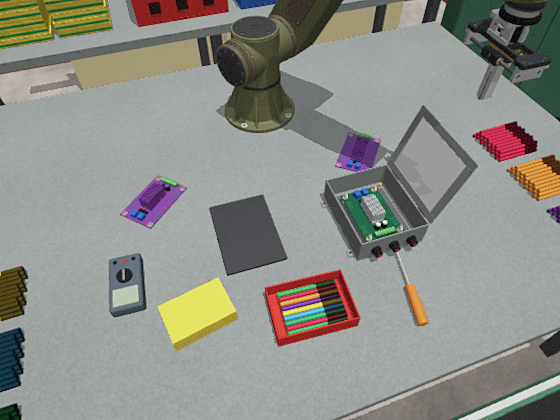

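The lid stands at about 1.88 rad, edge at y ≈ 0.298. The gripper is on its outer side, above everything. Lower behind it and push.

```bash
python3 -m creep '[[[1,1,-0.3,0,0],[1,2.3,-0.4,0,0],[1,2.5,-0.3,0,0],[1,2.5,0,0,0],[1,2,0,0,0],[1,0.9,0,0,0],[1,0,0,1,0],[1,0,0,1.5,0],[1,0,0,1.5,0],[1,0,0,1,0]]]'; python3 -m creep '[[[1,0,0,1,0],[1,0,0,1,0],[1,0,0,1,0],[1,0,0,1,0]]]'; python3 to.py 0.55 0.2 0.24 -1.5859
python3 - <<'E'
from h import *
q=manip.snapshot("scene")
cv2.imwrite("pics/l2.png",cv2.resize(q["image"][20:270,300:560],None,fx=2.2,fy=2.2))
E
```

```text
clock: 28.28
tool_pos: [0.5502, 0.3199, 0.2257]
orientation: [1.226, 1.199, -1.222]
wrist_force: [0.6, 1.0, 0.4]
opening: 0.0003
clock: 28.62
tool_pos: [0.5489, 0.2813, 0.2244]
orientation: [1.224, 1.2, -1.222]
wrist_force: [0.8, 2.4, 1.9]
opening: 0.0004
t 28.62 pos [0.5489 0.2813 0.2244] F [0.8 2.4 1.9] op 0.0004
shift cm [-1.57  0.26  8.13] turn deg -0.19 j [0.41 0.44 1.29 0.   1.41 0.43] down [ 0.001  0.001 -1.   ]
```

View pics/l2.png

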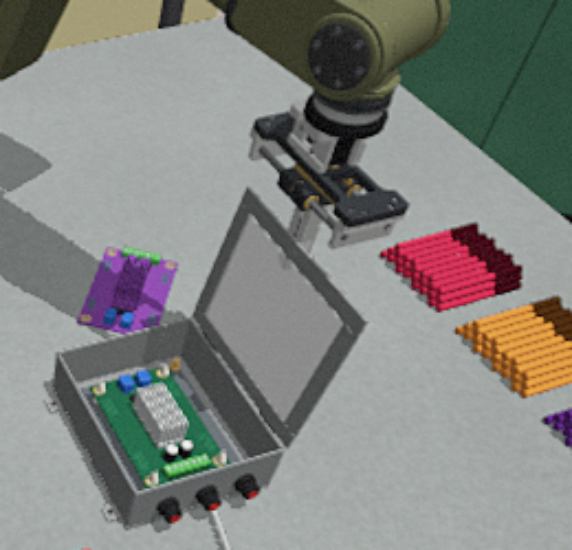

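Contact at 2.4 N and the lid is moving. Follow the arc.

```bash
python3 -m creep '[[[1,-0.3,0,1,0],[1,-0.3,0,1,0],[1,-0.3,0,1,0],[1,-0.3,0,1,0],[1,-0.3,0,1,0],[1,-0.2,0,1,0],[1,0.1,0,1,0],[1,0.2,0,1,0]]]'; python3 -m creep '[[[1,0.3,0,1,0],[1,0.3,0,1,0],[1,0.4,0,1,0],[1,0,0,0,0]]]'; python3 to.py 0.55 0.1244 0.2038 -1.5859
```

```text
clock: 29.33
tool_pos: [0.5474, 0.2009, 0.2381]
orientation: [1.223, 1.2, -1.222]
wrist_force: [1.0, 2.5, -0.7]
opening: 0.0
clock: 29.67
tool_pos: [0.5466, 0.17, 0.2268]
orientation: [1.223, 1.2, -1.225]
wrist_force: [1.7, 0.2, -0.8]
opening: 0.0006
t 29.67 pos [0.5466 0.17   0.2268] F [ 1.7  0.2 -0.8] op 0.0006
shift cm [2.31 0.44 4.55] turn deg -0.28 j [ 0.24  0.34  1.42 -0.    1.38  0.26] down [-0.001 -0.001 -1.   ]
```

```bash
python3 -m creep '[[[1,0.5,0,1,0],[1,0.6,0,1,0],[1,0.7,0,1,0],[1,0.7,0,1,0],[1,0.7,0,0.8,0],[1,0.8,0,0.8,0],[1,0.8,0,0.7,0],[1,0,0,0,0]]]'; python3 to.py 0.55 0.09 0.1629 -1.5859
python3 - <<'E'
from h import *
q=manip.snapshot("scene")
cv2.imwrite("pics/m2.png",cv2.resize(q["image"][20:270,300:560],None,fx=2.2,fy=2.2))
E
```

```text
clock: 30.33
tool_pos: [0.545, 0.1075, 0.1779]
orientation: [1.222, 1.201, -1.226]
wrist_force: [-0.6, 0.7, -0.5]
opening: 0.0005
t 30.33 pos [0.545  0.1075 0.1779] F [-0.6  0.7 -0.5] op 0.0005
shift cm [1.5  0.54 1.74] turn deg -0.26 j [ 0.13  0.34  1.54 -0.    1.27  0.15] down [-0.003 -0.001 -1.   ]
```

View pics/m2.png

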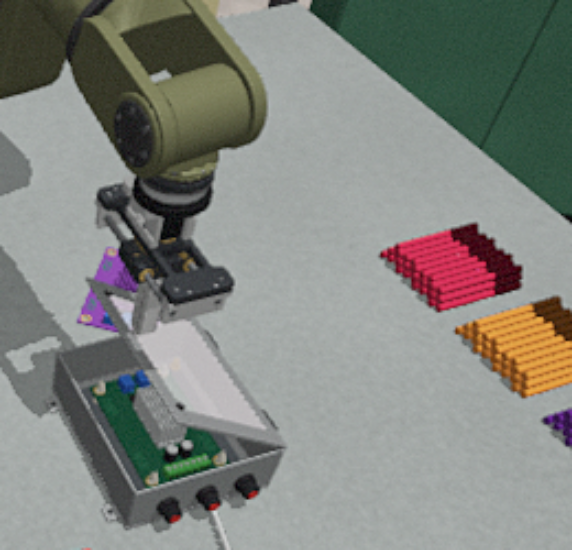

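The lid is past halfway and following. Continue down the arc.

```bash
python3 -m creep '[[[1,0.8,0,0.6,0],[1,0.9,0,0.6,0],[1,0.9,0,0.5,0],[1,0.9,0,0.4,0],[1,0.9,0,0.4,0],[1,0.9,0,0.3,0],[1,0.9,0,0.2,0],[1,0.9,0,0.2,0]]]'; python3 -m creep '[[[1,0.8,0,0.1,0],[1,0.7,0,0,0],[1,0.5,0,0,0],[1,0,0,0,0]]]'; python3 to.py 0.55 0.063 0.0795 -1.5859
```

```text
clock: 31.05
tool_pos: [0.5449, 0.0766, 0.1078]
orientation: [1.223, 1.2, -1.223]
wrist_force: [-0.6, 0.3, 0.7]
opening: -0.0
clock: 31.38
tool_pos: [0.5445, 0.0761, 0.0876]
orientation: [1.222, 1.201, -1.224]
wrist_force: [-0.3, 0.3, -0.6]
opening: 0.0006
t 31.38 pos [0.5445 0.0761 0.0876] F [-0.3  0.3 -0.6] op 0.0006
shift cm [0.81 0.57 1.29] turn deg -0.2 j [0.07 0.43 1.64 0.   1.08 0.09] down [-0.002 -0.    -1.   ]
```

```bash
python3 -m creep '[[[1,0.3,0,0,0],[1,0.3,0,0,0],[1,0.2,0,0,0],[1,0,0,0,0]]]'; python3 -m creep '[[[1,0.15,0,0,0],[1,0,0,0,0],[1,0,0,0,0]]]'; python3 -m creep '[[[1,0.1,0,0,0],[1,0,0,0,0],[1,0,0,0,0]]]'
```

```text
clock: 31.72
tool_pos: [0.5449, 0.076, 0.0805]
orientation: [1.223, 1.201, -1.223]
wrist_force: [0.5, -0.1, 1.0]
opening: 0.0006
clock: 31.97
tool_pos: [0.545, 0.076, 0.0793]
orientation: [1.223, 1.2, -1.223]
wrist_force: [0.2, 0.2, -0.4]
opening: 0.0004
clock: 32.22
tool_pos: [0.5451, 0.076, 0.0787]
orientation: [1.223, 1.2, -1.223]
wrist_force: [-1.2, 0.5, 6.0]
opening: 0.0005
```

Firm contact at z = 0.079, which is the shut height. Retreat upward and check.

```bash
python3 -m creep '[[[1,0.1,0,0,0],[1,0,0,0,0],[1,-1.5,0,0,0],[1,-3,0,0,0],[1,-3.5,0,0,0],[1,-3.5,0,1,0],[1,-3,0,3,0],[1,0,0,4,0],[1,0,0,4,0],[1,0,0,4,0]]]'; python3 -m creep '[[[1,0,0,4,0],[1,0,0,4,0],[1,0,0,2,0],[1,0,0,0,0],[1,0,0,0,0],[1,0,0,0,0]]]'
python3 - <<'E'
from h import *
s=manip.snapshot("top");q=manip.snapshot("scene")
a=np.vstack([cv2.resize(s["image"][90:290,60:260],None,fx=2,fy=2)]);b=cv2.resize(q["image"][100:300,290:490],None,fx=2,fy=2)
C,S=np.cos(-.0151),np.sin(-.0151)
for y,z in((-.103,.0795),(.095,.0795)):
  for x in(.115,-.115):
    X=[.5702+C*x-S*y,.1427+S*x+C*y,z]
    u,v=proj(s,X);cv2.circle(a,(int((u-60)*2),int((v-90)*2)),2,(0,0,255),-1)
    u,v=proj(q,X);cv2.circle(b,(int((u-290)*2),int((v-100)*2)),2,(0,0,255),-1)
cv2.imwrite("pics/n.png",np.hstack([a,b]));cv2.imwrite("pics/n_full.png",q["image"])
E
```

```text
clock: 33.05
tool_pos: [0.5418, -0.085, 0.2223]
orientation: [1.223, 1.2, -1.222]
wrist_force: [-0.0, 1.2, 0.1]
opening: 0.0006
clock: 33.55
tool_pos: [0.5402, -0.1826, 0.2217]
orientation: [1.223, 1.201, -1.223]
wrist_force: [-0.1, 0.2, 1.2]
opening: 0.0001
```

View pics/n.png

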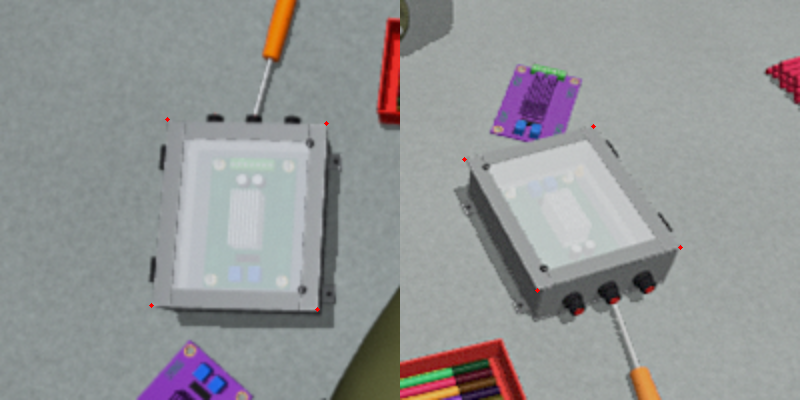

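View pics/n_full.png

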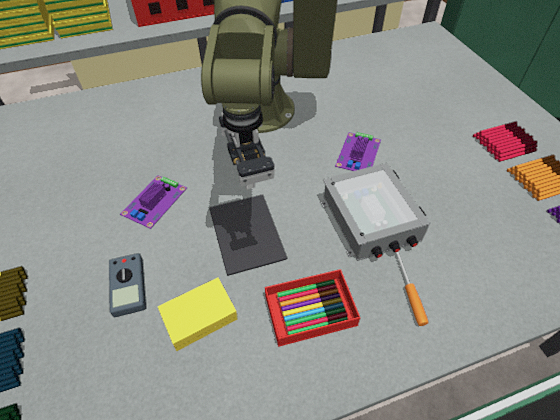

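The lid is flat: its free-edge corners fall on the projected shut position in both views. The board shows under the window, the bystanders are unmoved, and the arm is clear. Handing in.

```bash
python3 -c "
from plant import manip
print(manip.sign_off()); print(manip.get_obs()['clock'])"
```

```text
the job is handed in; nothing more can be done
None
the job is handed in; nothing more can be done
```

The driver board is clicked onto all four posts with its terminals at the gland end, and the lid is shut. I handed the job in at about 33.6 s of the 67 s allowed; no verdict was reported.

**How it went:** I lifted the green board by its heat sink and lowered it until the barbs carried it. I then pressed the corners at posts 3, 1 and 0. Post 2 had already clicked through when I reached it. Last, I pushed the lid shut from its outer side.

**Last checks:**
- **Board seated:** every corner stopped the fingertip at 25.0–25.2 mm, the home height. All four posts showed above the board in the pictures.
- **Lid:** firm contact came at z = 0.079 m, the shut height. Its outline matches the shut position in both views to within 1–2 pixels.
- **Bystanders:** tray, carton, screwdriver and meter look unmoved, judged by eye against the first picture. The arm was clear when I handed in.

**One disagreement:** before seating, the scene camera placed the held board 2–4 mm off along x compared with the top camera. I took this as a calibration offset. The holes then went onto the posts cleanly, with no side force beyond about 1.4 N.

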